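Kit the cut steel for a bracket

TASK

Gather the cut steel for one bracket into the green caddy: lay the long square tube flat along the long bay and the short square tube flat along the short bay, put the wide ring flat in the round bay, and stand the narrower, taller collar centrally on top of that ring. The open U-channels and the solid slug do not belong to the kit: leave them lying where they are on the bench.

Things in the scene. Friction and masses are not known exactly. Their poses are not given: they have to be found in the camera images.
- long_tube: Long piece of square tube, closed on all four sides, open at the ends: 110 mm long (its x axis), 30 x 30 mm section, wall 3 mm. Bare steel, loose, lying on the bench. Origin at the middle of the part, half its height above the bench; z up. About 0.27 kg.
- short_tube: Short piece of square tube, closed on all four sides, open at the ends: 60 mm long (its x axis), 30 x 30 mm section, wall 3 mm. Bare steel, loose, lying on the bench. Origin at the middle of the part, half its height above the bench; z up. About 0.15 kg.
- wide_ring: Wide, low ring: outside diameter 52 mm, bore 26 mm, 22 mm high (its z axis, up). Bare steel, loose, lying on the bench. Origin at the middle of the part, half its height above the bench; z up. About 0.26 kg.
- collar: Narrower, taller collar: outside diameter 40 mm, bore 26 mm right through, 30 mm high (its z axis, up), standing on end. Bare steel, loose, lying on the bench. Origin at the middle of the part, half its height above the bench; z up. About 0.17 kg.
- long_channel: Look-alike of the long tube: U-shaped channel, open along its whole top, 110 mm long (x axis), 30 mm wide, 30 mm high. Bare steel, loose, lying on the bench. Origin at the middle of the part, half its height above the bench; z up. Does not belong in the caddy.
- short_channel: Look-alike of the short tube: U-shaped channel, open along its whole top, 60 mm long (x axis), 30 mm wide, 30 mm high. Bare steel, loose, lying on the bench. Origin at the middle of the part, half its height above the bench; z up. Does not belong in the caddy.
- slug: Look-alike of the collar: solid round slug without a bore, diameter 40 mm, 30 mm high, standing on end. Bare steel, loose, lying on the bench. Origin at the middle of the part, half its height above the bench; z up. Does not belong in the caddy.
- long_bay: Long rectangular bay, grey rim and black floor, 138 mm along its x axis and 56 mm along its y axis outside. Fixed in the green kit caddy, a shallow tray 175 x 268 mm with a 16 mm high rim, which stands anywhere and a little turned on the left of the bench; the three bays lie side by side in it, 85 mm apart, in any order. Origin at the middle of the bay's underside, 4 mm above the bench; z up. Inner floor 3 mm above the origin, rim 11 mm above the origin, walls 2 mm thick.
- short_bay: Short rectangular bay, grey rim and black floor, 88 mm along its x axis and 56 mm along its y axis outside. In the same caddy; same origin, floor, rim and walls as the long bay.
- round_bay: Round dish, grey rim and black floor, 78 mm outside diameter. In the same caddy; same origin, floor, rim and walls as the long bay. Beyond all these a hammer, a brush and an oil can lie at the far edge of the bench (x above 0.72), out of the way.
Not all that is in view belongs to the job. Leave any orange or yellow look-alike of the short_tube alone.

How it is judged:
At the end, for the whole second after the job is handed in: Long and short tube lie flat in their own bays (15 mm along, 14 mm across, 0.25 rad), the wide ring flat in the round bay (14 mm), the collar upright on the ring (10 mm off centre at most); all released and at rest; channels and slug within 20 mm of their places (x of long_tube in the frame of long_bay between -0.015 and 0.015 m and y of long_tube in the frame of long_bay between -0.014 and 0.014 m and z of long_tube in the frame of long_bay between 0.014 and 0.022 m and angle between the x axis of long_tube and the x axis of long_bay, either way round below 0.25 rad and x of short_tube in the frame of short_bay between -0.015 and 0.015 m and y of short_tube in the frame of short_bay between -0.014 and 0.014 m and z of short_tube in the frame of short_bay between 0.014 and 0.022 m and angle between the x axis of short_tube and the x axis of short_bay, either way round below 0.25 rad and x of wide_ring in the frame of round_bay between -0.014 and 0.014 m and y of wide_ring in the frame of round_bay between -0.014 and 0.014 m and z of wide_ring in the frame of round_bay between 0.01 and 0.018 m and angle between the z axis of wide_ring and the z axis of round_bay, either way round below 0.25 rad and horizontal distance between collar and wide_ring below 0.01 m and z of collar in the frame of round_bay between 0.037 and 0.043 m and angle between the z axis of collar and the z axis of round_bay, either way round below 0.1 rad and linear speed of each of long_tube, short_tube, wide_ring, collar below 0.02 m/s and angular speed of each of long_tube, short_tube, wide_ring, collar below 0.2 rad/s and distance of each of long_channel, short_channel, slug from where it was at the start of the episode below 0.02 m); the robot touches nothing.
It fails at once if the long channel is moved from its place (distance of long_channel from where it was at the start of the episode above 0.02 m).
It fails at once if the short channel is moved from its place (distance of short_channel from where it was at the start of the episode above 0.02 m).
It fails at once if the slug is moved from its place (distance of slug from where it was at the start of the episode above 0.02 m).
It also fails if it takes over 99 s, if anything falls off the work surface, if the arm or the gripper's body presses on something with over 40 N, if the wrist force passes 120 N, or if a joint passes its speed limit or range.

ROBOT

A 6-joint arm with a two-finger parallel gripper is mounted at the origin on the work surface. World frame = base frame: x ahead of the robot, y to its left, z up, the work surface at z = 0. Lengths are in m, angles in rad, forces in N, time in s.
With the tool pointing down it reaches from about 0.425 to 0.925 m from the base axis. Payload 12.5 kg.
Tool frame: the origin (TCP) lies midway between the tips of the shut fingers; the grasp point (between the pads) lies 19 mm behind it; x points along the fingers, y is the direction in which the jaws open and shut, and the axes are right-handed (so a half turn about x gives the same grasp; the last joint's range is limited). The gripper opens to 85 mm and grips with 20 to 120 N. Pads are 22 mm wide; open, the fingers measure 114 mm over their backs; the gripper's body (76 mm by 85 mm) begins 54 mm behind the grasp point. The pads swing forward as they close: fully open they stand 13 mm farther back than shut.
Start: joints at [1.159, 0.491, 1.559, -0, 1.092, -0.106], TCP at [0.188, 0.596, 0.231] pointing down, gripper open.
Joint ranges: [-3.1, 3.1], [-0.84, 2.19], [0.05, 2.79], [-1.13, 4.28], [0.06, 2.93], [-2.69, 2.69]. Speed limits (rad/s): [2.22, 2.22, 2.79, 3.14, 3.14, 3.14].

INTERFACE

Orientations are given as a unit quaternion [w, x, y, z].
In Python, from rig import robot, vision gives the robot as it stands. Calls block until the motion is done:
- robot.move_ptp(position, orientation): joint-space move of the TCP to a pose.
- robot.line_to(position, v=0.15, attitude=None, f_stop=None): straight line of the TCP; attitude=None keeps the orientation; v is the mean speed in m/s. With f_stop (N) it stops when the force on the tool has changed by that much, and returns True; else False.
- robot.movej(angles): joint-space move.
- robot.move_gripper(opening, effort=None): opening from 0.0 (shut) to 1.0 (fully open); effort is the grip in N (None keeps the last); returns when the fingers have stopped.
- robot.dwell(seconds).
- robot.ik(position, orientation): joint angles nearest the present ones, or None.
- vision.read_camera(name): name is "side" or "top" or "wrist"; returns a dict with "pixels" (480x640x3 uint8, blue, green, red), "range_z" (480x640 float32, m along the optical axis (not along the pixel's ray), 0 where there is no reading), "vfov" (degrees; the focal length in pixels is half the picture's height over the tangent of half this angle, whatever the lens; pixels are square), "cx", "cy" (the principal point, pixels), "R" (3x3) and "t" (3): a world point X has camera coordinates R X + t. Camera axes: x right, y down, z forward; pixel columns grow to the right and rows downward; lengths in m; the calibration is good to about 2 mm. A picture is of the moment at which its call begins.
A pose or a line that the arm cannot do raises robot.IKError and nothing moves.
- robot.sign_off(): hands the job in, once; it reports no verdict.
Readings, each from a call of its own:
- robot.get_clock(): time.
- robot.get_joints(): joint angles.
- robot.get_qd(): joint speeds.
- robot.get_effort(): joint torques, N m.
- robot.get_ee_pos(): TCP position.
- robot.get_tcp_rot(): TCP orientation.
- robot.get_wrist_force(): force on the tool from outside, world axes, zero at the start.
- robot.get_wrist_torque(): the same for the moment, N m.
- robot.get_gripper_width(): opening from 0.0 (shut) to 1.0 (fully open).
Only numpy, scipy, OpenCV 4.12 (cv2) and the standard library are available. Lean on these libraries where they do the work, as an engineer would, in place of code of your own. Each camera call takes 0.05 s, during which the arm holds its last target.

## Working session

There is one attempt and no reset: what is moved stays moved. The work goes in short steps, each a Python script; the robot and the scene stay as the last script left them, time stands still between calls to the robot, and variables do not carry over. Pictures are saved under pics/ and viewed, and the job is handed in when it is done.

```bash
ls; mkdir -p pics; python3 - <<'E'
from rig import robot, vision
import cv2,numpy as np
for n in ["top","side","wrist"]:
    d=vision.read_camera(n); cv2.imwrite(f"pics/{n}0.png",d["pixels"])
    np.savez(f"{n}0.npz",**d)
    print(n,d["vfov"],d["cx"],d["cy"],np.round(d["R"],4).tolist(),np.round(d["t"],4),(d["range_z"]>0).mean())
print(robot.get_clock(),robot.get_tcp_rot())
E
```

```text
pics
top 57.03196866823755 316.7990291937562 243.22414477259272 [[0.0206, -0.9997, 0.013], [-0.9983, -0.0213, -0.0535], [0.0538, -0.0119, -0.9985]] [-0.0552  0.507   1.1082] 0.9960611979166667
side 54.339329074879345 320.2435679197892 242.57537261704374 [[0.9561, -0.2931, 0.0034], [-0.1808, -0.599, -0.7801], [0.2306, 0.7452, -0.6257]] [-0.4883  0.0968  0.8394] 0.9962109375
wrist 58.1295288001332 323.82400937322666 231.6567648372471 [[0.3005, 0.9538, -0.0007], [0.9175, -0.2889, 0.2735], [0.2607, -0.0829, -0.9619]] [-0.6257 -0.0361  0.3785] 0.9959895833333333
0.15 [ 0.69877987  0.10743638  0.69893618 -0.10794601]
```

View pics/top0.png

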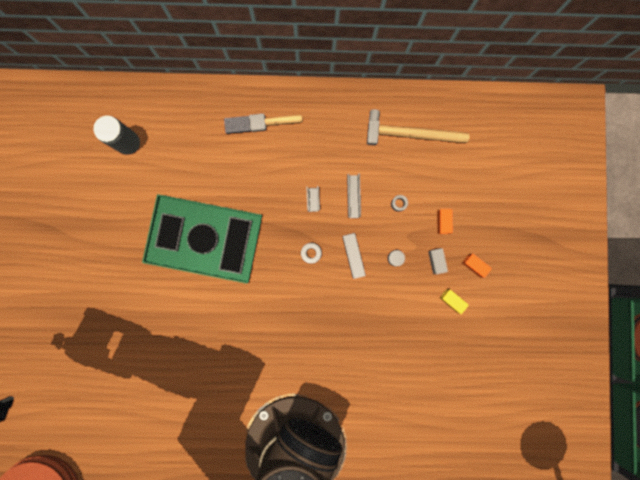

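View pics/side0.png

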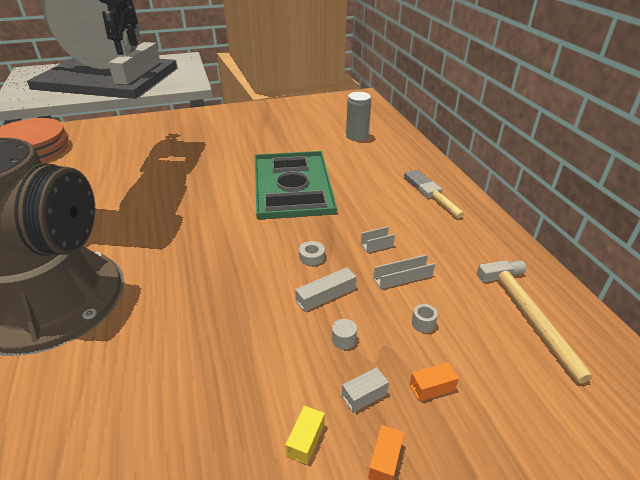

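View pics/wrist0.png

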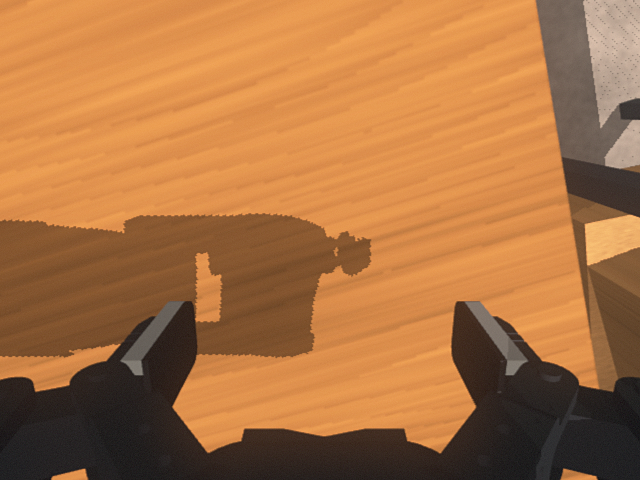

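Top view: long tube (354,256), short tube (439,261), wide ring (311,253) and collar (400,203). The look-alikes to leave are the channels at (354,196) and (313,198) and the slug at (397,258). The caddy is at (203,239) with the short, round and long bays from left to right. The side view confirms which pieces are closed and which are open. Next I measure them.

```bash
cat > h.py <<'E'
import numpy as np, cv2
def world(d):
    f=240/np.tan(np.radians(float(d["vfov"]))/2)
    v,u=np.mgrid[0:480,0:640].astype(float); z=d["range_z"].astype(float)
    P=np.stack([(u-d["cx"])/f*z,(v-d["cy"])/f*z,z],-1)
    return (P-d["t"])@d["R"]   # R^T (P-t)
def ray(d,u,v,h):
    f=240/np.tan(np.radians(float(d["vfov"]))/2)
    r=np.array([(u-d["cx"])/f,(v-d["cy"])/f,1.])@d["R"]; c=-d["R"].T@d["t"]
    return c+r*(h-c[2])/r[2]
def rect(X):
    (c,(w,h),a)=cv2.minAreaRect(X.astype(np.float32)*1000)
    if w<h: w,h,a=h,w,a+90
    return np.round([c[0],c[1],w,h,(a+90)%180-90],1)
E
cat > m.py <<'E'
from h import *
import sys
def pieces(d,zlo=0.012,zhi=0.045):
    W=world(d); px=d["pixels"]; hsv=cv2.cvtColor(px,cv2.COLOR_BGR2HSV)
    ok=(d["range_z"]>0)&(W[...,0]>0.3)&(W[...,0]<0.7)&(abs(W[...,1])<0.55)
    m=ok&(hsv[...,1]<60)&(hsv[...,2]>90)&(W[...,2]>zlo)&(W[...,2]<zhi)
    n,l,s,c=cv2.connectedComponentsWithStats(m.astype(np.uint8))
    for i in range(1,n):
        if s[i,4]<60: continue
        q=W[l==i]; zt=np.percentile(q[:,2],90); t=q[abs(q[:,2]-zt)<0.005]
        print(np.round(c[i]),s[i,4],"ztop",round(zt,4),"frac",round(len(t)/len(q),2),rect(t[:,:2]),"cen",np.round(t.mean(0)[:2]*1000,1))
def bays(d):
    W=world(d); px=d["pixels"]; hsv=cv2.cvtColor(px,cv2.COLOR_BGR2HSV)
    g=(cv2.inRange(hsv,(50,90,40),(90,255,255))>0)&(W[...,0]>0.3)&(W[...,0]<.8)&(W[...,1]>-.1)
    cs,_=cv2.findContours(g.astype(np.uint8),cv2.RETR_EXTERNAL,cv2.CHAIN_APPROX_NONE)
    k=max(cs,key=cv2.contourArea); full=np.zeros(g.shape,np.uint8); cv2.drawContours(full,[k],-1,1,-1)
    E=np.array([ray(d,u,v,0.016)[:2] for u,v in k[:,0]]); print("caddy",rect(E), "z med",np.median(W[g][:,2]))
    m=(full>0)&(hsv[...,2]<50)
    n,l,s,c=cv2.connectedComponentsWithStats(m.astype(np.uint8))
    for i in range(1,n):
        if s[i,4]<150: continue
        vv,uu=np.nonzero(l==i); E=np.array([ray(d,u,v,0.008)[:2] for u,v in zip(uu,vv)])
        print("floor",np.round(c[i]),s[i,4],"z",np.round(np.median(W[l==i][:,2]),4),rect(E),np.round(E.mean(0)*1000,1))
E
python3 - <<'E'
from m import *
for n in ["top","side"]:
    print(n);d=dict(np.load(n+"0.npz")); print(-d["R"].T@d["t"]); pieces(d); bays(d)
E
```

```text
top
[ 0.44766414 -0.03121927  1.13439857]
[399. 203.] 95 ztop 0.0322 frac 0.83 [ 613.1 -249.9   36.5   35.7  -87.1] cen [ 613.4 -249.8]
[353. 255.] 500 ztop 0.0327 frac 0.86 [ 478.5 -136.5  107.2   29.3   15. ] cen [ 478.3 -136.6]
[311. 253.] 211 ztop 0.0245 frac 0.89 [483.9 -29.1  47.9  47.9 -88.8] cen [483.3 -29.8]
[438. 261.] 288 ztop 0.0323 frac 0.85 [ 469.7 -350.2   57.    30.8   12.9] cen [ 470.  -349.7]
[396. 258.] 184 ztop 0.0324 frac 0.87 [ 475.1 -243.1   36.2   34.6   64.1] cen [ 475.1 -243.4]
caddy [514.5 245.2 269.4 174.5  80.1] z med 0.004464605771560059
floor [169. 232.] 557 z 0.0074 [529.2 333.2  78.9  46.1 -10.3] [529.4 333. ]
floor [235. 245.] 903 z 0.007 [499.7 164.6 128.1  46.   -9.6] [499.8 164.4]
floor [202. 238.] 567 z 0.0073 [514.2 248.   67.   66.2  46.7] [514.2 248.6]
side
[ 0.29073755 -0.71061955  0.6023081 ]
[374. 233.] 184 ztop 0.0284 frac 0.38 [620.  -19.6  56.9   4.9   2.9] cen [619.9 -19.6]
[380. 240.] 199 ztop 0.0283 frac 0.41 [622.9 -45.9  58.7   6.8   4.1] cen [620.8 -46.2]
[312. 251.] 370 ztop 0.0219 frac 0.81 [483.7 -31.5  51.   49.8  44.5] cen [482.6 -33.5]
[400. 264.] 385 ztop 0.0288 frac 0.4 [ 630.4 -122.9  108.4    6.8    2.6] cen [ 630.3 -123.8]
[407. 273.] 404 ztop 0.0288 frac 0.4 [ 632.5 -149.9  109.1    6.6    3. ] cen [ 630.2 -150.6]
[326. 286.] 1082 ztop 0.0299 frac 0.73 [ 478.3 -138.9  109.8   32.7   15.4] cen [ 476.8 -140.7]
[425. 315.] 431 ztop 0.0295 frac 0.54 [ 614.6 -253.8   38.5   38.1  -57. ] cen [ 614.1 -255. ]
[344. 331.] 510 ztop 0.03 frac 0.76 [ 475.6 -246.4   39.7   36.8   71.3] cen [ 474.7 -248.1]
[365. 386.] 991 ztop 0.0302 frac 0.81 [ 469.7 -353.    60.5   30.9   13.4] cen [ 469.  -353.9]
caddy [511.2 231.5 287.  174.9  80. ] z med 0.003356178521618792
```

Both cameras agree to about 3 mm, the sizes and heights match, and the bays are 85 mm apart as stated. I'll pick the long tube first.

```bash
cat > a.py <<'E'
from rig import robot, vision
from scipy.spatial.transform import Rotation as Ro
import numpy as np, cv2
def quat(deg):
    c,s=np.cos(np.radians(deg)),np.sin(np.radians(deg))
    q=Ro.from_matrix(np.array([[0,c,s],[0,s,-c],[-1,0,0]])).as_quat(); return [q[3],q[0],q[1],q[2]]
def best(p,deg):
    j0=np.array(robot.get_joints()); o=[]
    for a in (deg,deg+180):
        j=robot.ik(p,quat(a))
        if j is not None: o.append((np.abs(np.array(j)-j0).max()+0.3*abs(np.array(j)[5]),a))
    print("ik",[(round(x,2),y) for x,y in o]); return quat(min(o)[1])
def over(x,y,deg,h): robot.move_ptp([x,y,h],best([x,y,h],deg))
def pick(x,y,deg,z,op,effort=60):
    robot.move_gripper(op,effort); over(x,y,deg,0.13)
    print("stop",robot.line_to([x,y,z],v=0.12,f_stop=15), np.round(robot.get_ee_pos(),4))
    robot.move_gripper(0.0,effort); w0=robot.get_gripper_width()
    robot.line_to([x,y,0.15],v=0.2); print("grip",w0,robot.get_gripper_width(),"F",np.round(robot.get_wrist_force(),2),"t",robot.get_clock())
def place(x,y,deg,z,op,h=0.15):
    over(x,y,deg,h)
    robot.line_to([x,y,z+0.02],v=0.2)
    print("stop",robot.line_to([x,y,z],v=0.05,f_stop=8),np.round(robot.get_ee_pos(),4),robot.get_gripper_width())
    robot.move_gripper(op); robot.line_to([x,y,h],v=0.2); print("t",robot.get_clock())
def snap(n,name):
    d=vision.read_camera(n); cv2.imwrite(f"pics/{name}.png",d["pixels"]); np.savez(name+".npz",**d); return d
E
python3 - <<'E'
from a import *
pick(.4785,-.1375,105,.005,.8)
snap("wrist","w1"); snap("side","s1")
E
```

```text
ik [(np.float64(2.81), 105), (np.float64(1.84), 285)]
stop False [ 0.4788 -0.1376  0.0055]
grip 0.33488621335856156 0.3377757619389159 F [ 0.19  0.69 -3.17] t 5.7667
```

View pics/w1.png

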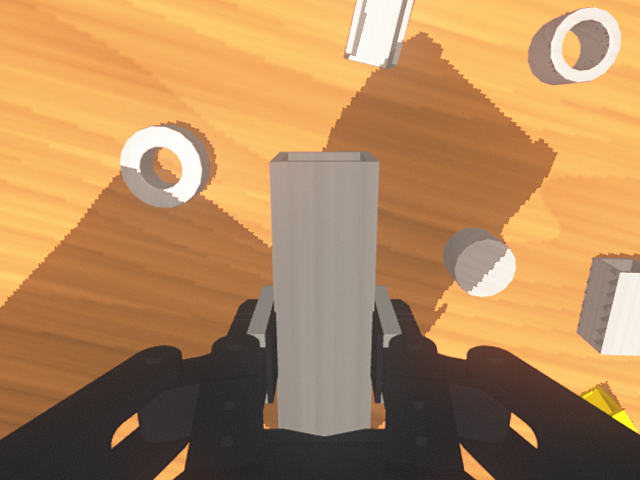

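View pics/s1.png

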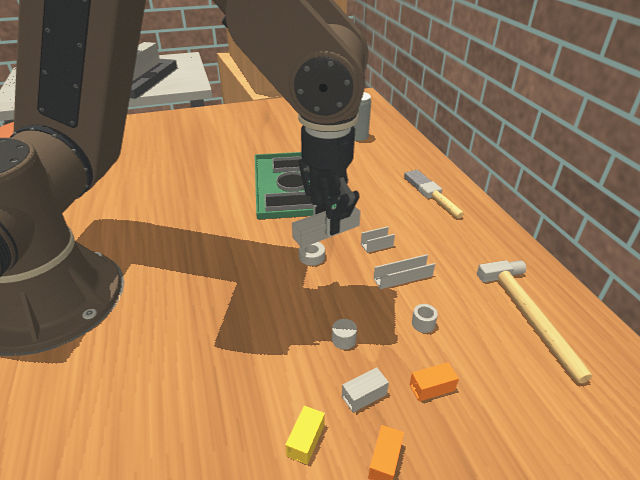

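The long tube is held square and level between the pads (wrist view about 325,290), and the channels and slug are undisturbed. Now I place it.

```bash
python3 - <<'E'
from a import *
place(.4997,.1646,80,.0125,.46)
snap("wrist","w2")
pick(.4697,-.3515,103,.005,.6)
snap("wrist","w3")
E
```

```text
ik [(np.float64(2.46), 80), (np.float64(1.62), 260)]
stop True [0.4996 0.1646 0.0126] 0.3417268922522817
t 9.3083
ik [(np.float64(5.26), 103), (np.float64(1.53), 283)]
stop False [ 0.47   -0.3517  0.0056]
grip 0.33794889211232826 0.3383184229037679 F [-0.64  0.08 -1.77] t 13.9
```

View pics/w2.png

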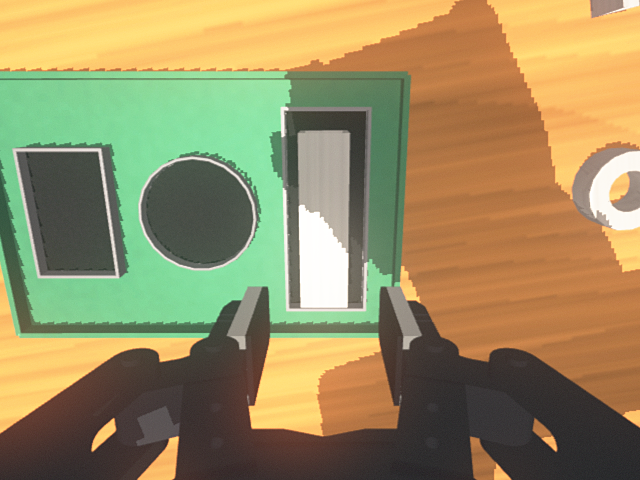

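View pics/w3.png

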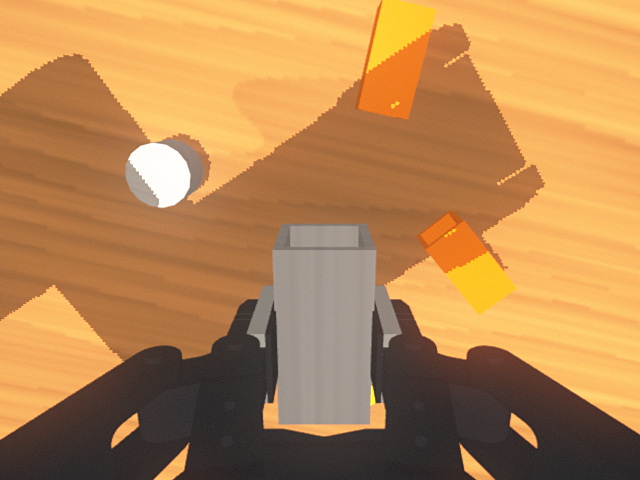

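The long tube lies flat and centred across its bay (325,220). The short tube is held squarely (325,330), and its bore is visible. I'll place it and go on to the ring.

```bash
python3 - <<'E'
from a import *
place(.5293,.3331,80,.0125,.46)
snap("wrist","w4")
pick(.4838,-.030,-10,.002,.95)
snap("wrist","w5")
E
```

```text
ik [(np.float64(1.81), 80), (np.float64(2.27), 260)]
stop True [0.5293 0.3331 0.0129] 0.3422607534986761
t 18.6667
ik [(np.float64(0.92), -10)]
stop False [ 0.4841 -0.03    0.0025]
grip 0.5848910547881443 0.5815707577905522 F [-0.05 -0.44 -2.55] t 23.0917
```

View pics/w4.png

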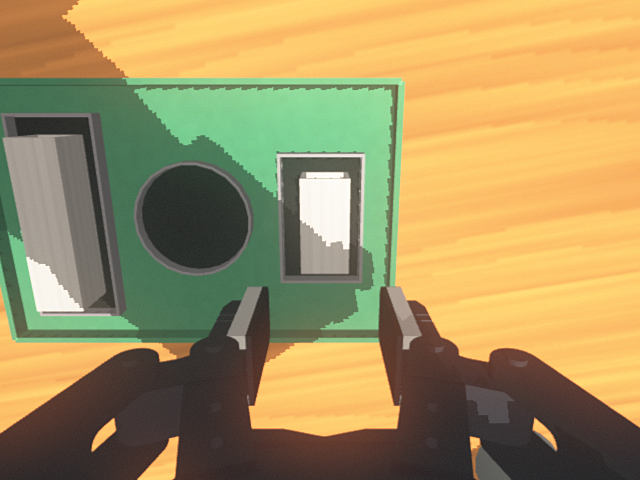

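View pics/w5.png

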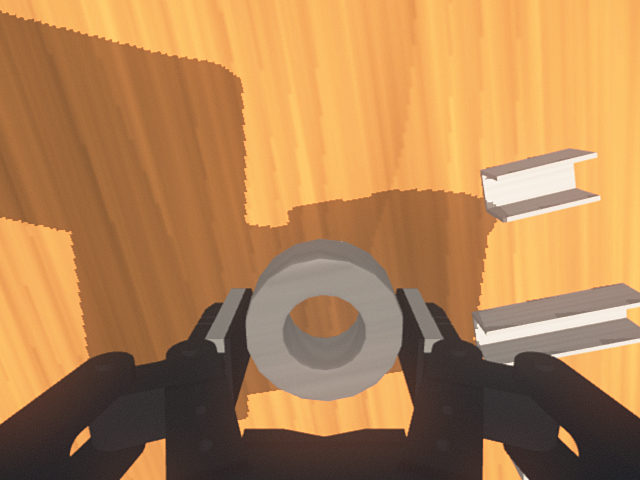

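The short tube is centred in its bay (322,225), and the ring is level in the pads (325,320). I'll place the ring.

```bash
python3 - <<'E'
from a import *
from m import pieces
place(.5142,.2483,-10,.0095,.69)
snap("wrist","w6")
over(.614,-.2515,-10,.15); robot.move_gripper(.8)
d=snap("top","t6"); pieces(d); d=snap("wrist","w7"); pieces(d)
E
```

```text
ik [(np.float64(0.69), -10), (np.float64(3.4), 170)]
stop True [0.5143 0.2483 0.0102] 0.5821811960788971
t 26.5083
ik [(np.float64(0.92), -10)]
[165. 232.] 372 ztop 0.0392 frac 0.73 [527.5 334.1  59.6  31.1 -11.4] cen [527.2 333.3]
[233. 242.] 501 ztop 0.0396 frac 0.8 [499.  165.4 109.   30.3 -10.1] cen [505.8 165.4]
[200. 239.] 291 ztop 0.0315 frac 0.75 [512.8 248.1  50.1  47.9 -88. ] cen [512.7 249.3]
[267.   9.] 1089 ztop 0.0307 frac 0.53 [ 603.  -122.4   50.     3.6    2.3] cen [ 600.2 -123. ]
[328.  46.] 1599 ztop 0.0308 frac 0.81 [ 634.1 -148.1  109.9    3.3    2.4] cen [ 634.7 -148.2]
[327. 222.] 2158 ztop 0.0307 frac 0.79 [ 616.6 -250.8   39.    38.3  -90. ] cen [ 616.9 -250.2]
[115. 247.] 3508 ztop 0.0309 frac 0.83 [ 476.9 -244.2   39.4   39.2   51.5] cen [ 477.7 -243.7]
```

View pics/w6.png

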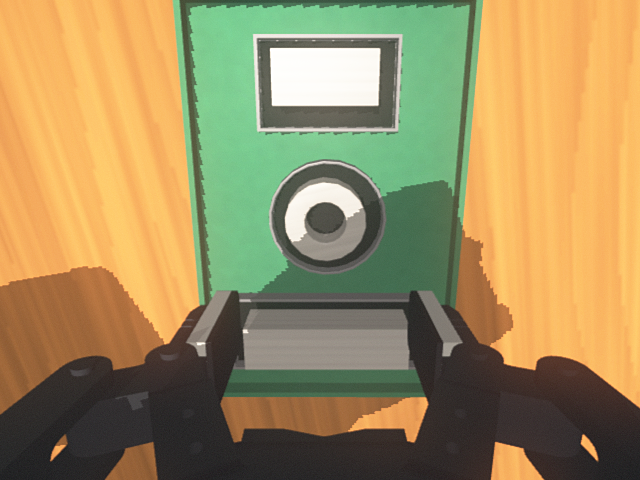

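View pics/w7.png

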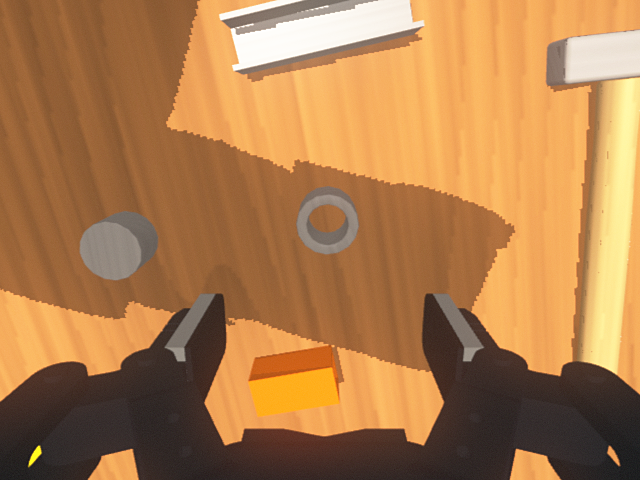

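View pics/t6.png

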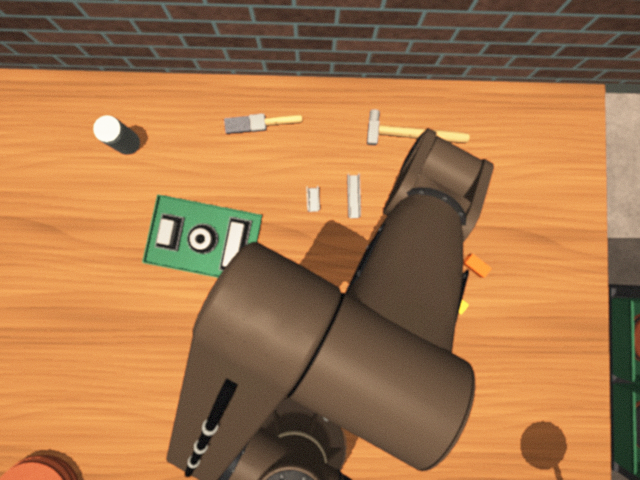

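The parts in the caddy are centred: the long tube at (499,165), the short tube at (527,334) and the ring at (513,249) mm. In the wrist view the collar at (327,222) shows its bore, and the solid slug is at (115,247). Next is the collar.

```bash
python3 - <<'E'
from a import *
pick(.615,-.251,-10,.005,.8)
snap("wrist","w8")
over(.5142,.2483,-10,.15); snap("side","s8")
E
```

```text
ik [(np.float64(0.13), -10)]
stop False [ 0.6154 -0.2512  0.0058]
grip 0.4471594960828085 0.45135148144389714 F [-0.85  0.67 -2.43] t 31.6833
ik [(np.float64(0.97), -10), (np.float64(3.11), 170)]
```

View pics/w8.png

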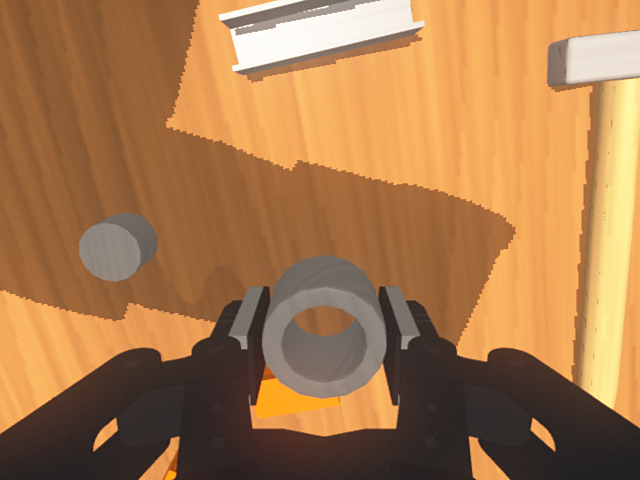

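View pics/s8.png

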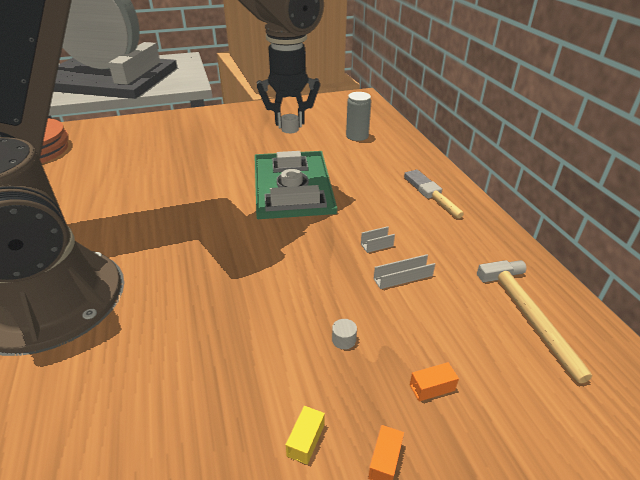

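The collar is upright in the grip (325,340). I'll set it on the ring, back off and check.

```bash
python3 - <<'E'
from a import *
from m import pieces
place(.5142,.2483,-10,.0340,.56)
d=snap("wrist","w9"); pieces(d,zlo=.012,zhi=.08)
robot.movej([1.159,0.491,1.559,0,1.092,-0.106]); robot.dwell(.3)
for n in("top","side"):
    print(n);d=snap(n,n[0]+"9"); pieces(d,zhi=.08)
print(robot.get_clock())
E
```

```text
ik [(np.float64(0.15), -10), (np.float64(3.93), 170)]
stop True [0.5143 0.2484 0.0351] 0.44963558967431705
t 35.9167
[327.  79.] 1976 ztop 0.0159 frac 1.0 [530.3 331.5  88.3  56.1 -10. ] cen [530.6 333.4]
[324.  76.] 6225 ztop 0.038 frac 1.0 [529.3 334.2  60.1  30.2 -10. ] cen [529.3 334.4]
[324. 222.] 6490 ztop 0.0592 frac 0.35 [514.5 248.6  39.4  38.9  21.8] cen [514.7 249.4]
[319. 300.] 480 ztop 0.0158 frac 1.0 [504.  190.9  94.1   3.2 -10.2] cen [500.6 191.7]
[324. 341.] 7883 ztop 0.0377 frac 0.76 [499.3 166.   99.   32.3  -9.7] cen [499.5 166.5]
top
[165. 232.] 349 ztop 0.0396 frac 0.77 [527.3 333.4  59.3  31.8 -10.4] cen [527.5 333.4]
[233. 245.] 595 ztop 0.0399 frac 0.79 [498.7 165.2 109.6  30.4  -9.9] cen [498.7 165.3]
[200. 239.] 255 ztop 0.0607 frac 0.45 [512.9 247.9  38.   36.9 -23.9] cen [512.8 247.8]
[396. 258.] 183 ztop 0.0326 frac 0.86 [ 474.3 -243.6   36.    35.1  -88.7] cen [ 475. -244.]
side
[290. 167.] 703 ztop 0.0559 frac 0.17 [512.4 245.5  39.2  38.6 -84.9] cen [512.9 243.5]
[295. 194.] 789 ztop 0.0364 frac 0.54 [499.7 163.4 109.6  35.5 -11.1] cen [499.  161.3]
[374. 233.] 178 ztop 0.0281 frac 0.41 [620.  -19.6  57.1   6.3   2.9] cen [619.4 -19.5]
[380. 240.] 194 ztop 0.0283 frac 0.42 [622.8 -46.4  59.8   6.3   5.8] cen [622.1 -46.1]
[400. 264.] 378 ztop 0.0285 frac 0.4 [ 630.3 -123.1  107.2    6.6    2.5] cen [ 629.  -123.7]
[407. 273.] 405 ztop 0.0285 frac 0.43 [ 632.7 -149.9  109.3    7.5    3.9] cen [ 629.9 -150.4]
[344. 331.] 515 ztop 0.03 frac 0.76 [ 475.4 -247.5   39.7   37.1   71.9] cen [ 474.8 -248.1]
38.125
```

View pics/w9.png

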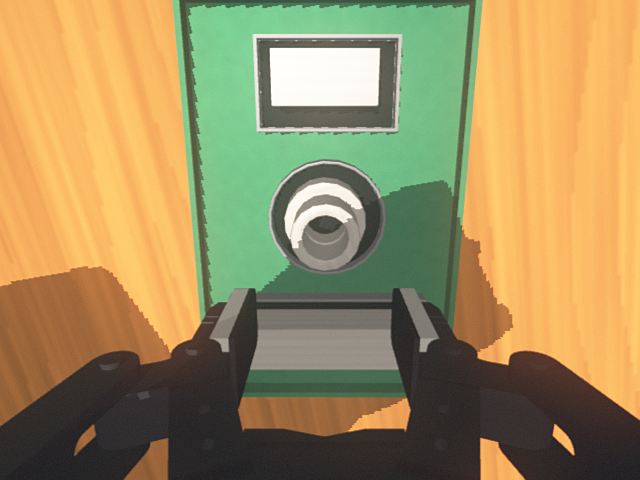

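View pics/s9.png

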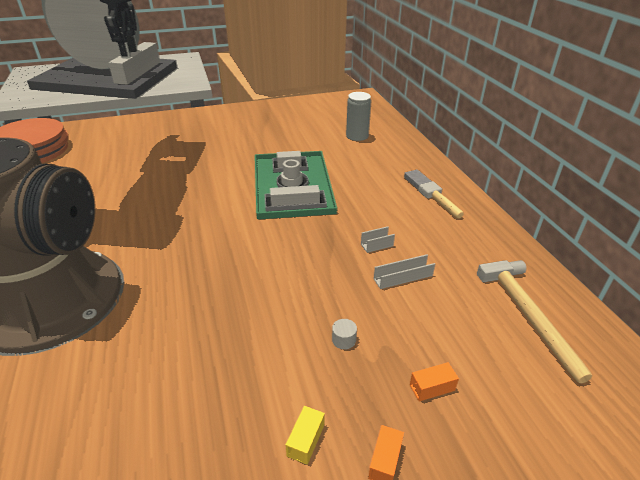

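View pics/t9.png

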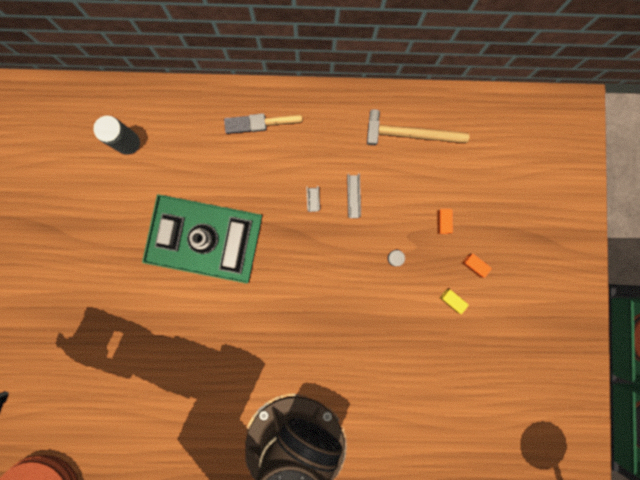

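The collar stands on the ring at (201,238) in the top view, with its top at about 59 mm as expected and within about 1 mm of centre. Both tubes lie flat in their bays, and the channels and slug are where they were. Handing in.

```bash
python3 -c "
from rig import robot
robot.sign_off(); print(robot.get_clock())"
```

```text
the job is handed in; nothing more can be done
the job is handed in; nothing more can be done
```

The kit is in the caddy and I handed the job in at about 38 s of the 99 s; sign-off reports no verdict. I placed the long tube, short tube and wide ring in their bays, then stood the collar on the ring.

My last checks from the cameras:
- **Tubes:** both lie flat, about 1–2 mm from their bay centres and within about 1° of the bay direction.
- **Ring:** it was within about 2 mm of the round bay's centre, measured before the collar went on.
- **Collar:** it is upright, about 1 mm off the ring's centre. The wrist camera puts its top at 59 mm, as expected.
- **Channels and slug:** they are where they started, to within about 1–2 mm of measuring error.

The cameras disagreed by about 2–4 mm in height and sideways position. That is a little more than the stated 2 mm calibration, but well inside the position tolerances. The collar's height band is only ±3 mm, so there I relied on the wrist camera and on where the arm stopped when the collar touched down. No check failed.

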